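# Weigh a cheese in its mould by difference

### The job

Weigh the hooped mould with its cheese by difference: while it stands untouched in its drip pan on the bench scale, press the round wake key right down and let it up, then the wide tare key, and no other key. Then take the mould by the middle of the wooden grip on its bail, lift it, cheese and all, until its foot is about 10 cm above the pan, and finish while still holding it there, steady, level and over the middle of the pan, with the robot touching neither scale nor pan, so that the minus reading can settle. The pan stays where it is on the scale, and everything else on the table is left where it stands.

Things in the scene. Friction and masses are not known exactly. Their poses are not given: they have to be found in the camera images.
- scale: bench scale, fixed, 300 (x) by 250 (y), 72 high to the top of its steel platter (215 by 245, its centre 42 along +x from the origin). Origin: centre of its foot. The panel on its -x side slopes 12 degrees, 28 high at the front, 46 at the platter; a display, and below it one row along y of five black keys 7 proud: round, three square, wide bar
- key_wake_top (a point): centre of the top of the wake key: the round key, 22 across, at the +y end of the row (left, seen from the robot). z axis = the key's axis, leaning 12 degrees from vertical towards the robot; it goes down along -z, and a straight-down press does as well
- key_wake (a joint): wake key travel: value 0 up, 0.004 m fully down; sprung, 1.5 N starts it and 5 N holds it fully down; it comes back up by itself
- key_tare_top (a point): centre of the top of the tare key: the wide bar key, 44 along y by 20, at the -y end of the row. Axes as for the wake key
- key_tare (a joint): tare key travel: value 0 up, 0.004 m fully down; sprung, 1.5 N starts it and 5 N holds it fully down; it comes back up by itself
- key_a (a joint): travel of the second key counted from the +y end, a 20 square key not used here: value 0 up, 0.004 m fully down; sprung, 1.5 N starts it and 5 N holds it fully down; it comes back up by itself
- key_b (a joint): travel of the third key counted from the +y end, a 20 square key not used here: value 0 up, 0.004 m fully down; sprung, 1.5 N starts it and 5 N holds it fully down; it comes back up by itself
- key_c (a joint): travel of the fourth key counted from the +y end, a 20 square key not used here: value 0 up, 0.004 m fully down; sprung, 1.5 N starts it and 5 N holds it fully down; it comes back up by itself
- pan: dark steel drip pan, loose, 190 square, 22 high, walls and floor 4 thick, lying on the platter under the mould. Origin: centre of its underside, z up
- mould: round hooped oak cheese mould standing in the pan, open on top, 112 across at the foot, 124 at the rim, 75 high, floor 10 thick, with an upright steel bail, rigid with the mould, in its own y-z plane. With the cheese it weighs 0.5 to 0.85 kg. Origin: centre of its underside; z up
- mould_grip (a point): centre of the turned wooden grip of the mould's bail: 20 thick, 70 long along the mould's y axis, 135 above the mould's underside and 60 above the rim. Fingers closing along the mould's x axis, from above, at the middle of the grip, lift it in balance. Axes as the mould's
- cheese: yellow round cheese loose inside the mould, 84 across and 45 high; rests on the mould's floor. Origin: centre of its underside, 10 above the mould's underside
- small_mould: loose bystander: smaller empty hooped oak mould, 94 across and 58 high, with its own bail (grip 105 above its foot); stands on the table, not on the scale; origin under its centre
- follower: loose bystander: round oak pressing lid, 100 across, with a raised board handle, 58 high in all; lies on the table beside the scale; origin under its centre
- spare_cheese: loose bystander: round yellow cheese 92 across and 48 high on the table beside the scale; origin under its centre
- trier: loose bystander: cheese iron, T-shaped wooden cross handle 110 long with a 170 steel blade along its +x, 20 high; origin under the handle's middle
- brush: loose bystander: hand brush lying on the table, about 200 long; origin under it
- salt_jar: loose bystander: white jar 72 across and 120 high; origin under its centre
- press_weight: loose bystander: iron weight 90 across and 74 high with a knob; origin under its centre
Not all that is in view belongs to the job. Leave any green or pink look-alike of the mould alone.

How it is judged (in metres and radians):
On the way, in this order (a step that is already met when the one before it is completed fails the run):
1. the wake key is pressed right down while the mould stands untouched in the pan (value of joint key_wake above 0.003 m and value of joint key_tare below 0.001 m and contact force between mould and pan above 2 N and contact force between the fingers and mould below 0.2 N), for 0.04 s.
2. with the wake key up again, the tare key is pressed right down while the mould stands untouched in the pan (value of joint key_tare above 0.003 m and value of joint key_wake below 0.001 m and contact force between mould and pan above 2 N and contact force between the fingers and mould below 0.2 N), for 0.04 s.
3. with both keys up, the mould is lifted clear of the pan (value of joint each of key_tare, key_wake below 0.001 m and z of mould in the frame of pan above 0.04 m and contact force between mould and pan below 0.1 N), for 0.1 s.
At the end, for the whole second after the job is handed in: Fingers hold the mould at its grip (TCP within 35 mm); foot 60-150 mm above the pan's underside and within 45 mm of its centre; level to 0.15 rad, at rest, cheese inside; mould and robot touch neither pan nor scale; pan on the platter within 15 mm of its start; wake and tare keys up (z of mould in the frame of pan between 0.06 and 0.15 m and horizontal distance between mould and pan below 0.045 m and angle between mould's own z axis and vertical below 0.15 rad and linear speed of mould below 0.03 m/s and angular speed of mould below 0.2 rad/s and contact force between the fingers and mould above 2 N and distance between the grasp point and mould_grip below 0.035 m and contact force between each of mould, the arm, the fingers and pan below 0.1 N and contact force between each of mould, the arm, the fingers and scale below 0.1 N and distance between cheese and mould below 0.025 m and distance of pan from where it was at the start of the episode below 0.015 m and contact force between pan and scale above 2 N and value of joint each of key_wake, key_tare below 0.001 m); the arm keeps its last pose, push and grip.
It fails at once if a key other than wake and tare is pressed (over 2 mm) (value of joint any of key_a, key_b, key_c above 0.002 m).
It fails at once if the wake and tare keys are pressed together (value of joint each of key_wake, key_tare above 0.0015 m).
It fails at once if a key is pressed while the mould is off the pan (z of mould in the frame of pan above 0.02 m and value of joint any of key_wake, key_tare above 0.002 m).
It fails at once if the mould is tipped by more than 0.35 rad or the cheese leaves it (angle between mould's own z axis and vertical above 0.35 rad or distance between cheese and mould above 0.045 m).
It fails at once if a bystander is moved more than 30 mm (distance of any of small_mould, follower, spare_cheese, trier, brush, salt_jar, press_weight from where it was at the start of the episode above 0.03 m).
It also fails if it takes over 48 s, if anything falls off the work surface, if the arm or the gripper's body presses on something with over 40 N, if the wrist force passes 120 N, or if a joint passes its speed limit or range.

### The arm

A 7-joint arm with a two-finger parallel gripper is mounted at the origin on the work surface. World frame = base frame: x ahead of the robot, y to its left, z up, the work surface at z = 0. Lengths are in mm, angles in rad, forces in N, time in s.
With the tool pointing down it reaches from about 425 to 925 mm from the base axis. Payload 6.8 kg.
Tool frame: the origin (TCP) lies between the finger pads, 19 mm behind the fingertips; this is the grasp point; z points along the fingers, y is the line along which they close (so a half turn about z gives the same grasp; the last joint's range is limited). The gripper opens to 85 mm and grips with 20 to 120 N. Pads are 22 mm wide; open, the fingers measure 114 mm over their backs; the gripper's body (76 mm by 85 mm) begins 54 mm behind the grasp point. The pads swing forward as they close: fully open they stand 13 mm farther back than shut.
Start: joints at [-1.26, 0.477, 0.022, 1.555, -0.011, 1.109, -0.083], TCP at [274.497, 616.683, 250.008] pointing down, gripper open.
Joint ranges: [-2.96, 2.96], [-0.34, 2.1], [-1.41, 1.46], [0.24, 2.44], [-1.37, 4.51], [0.17, 1.92], [-2.96, 2.96]. Speed limits (rad/s): [2.39, 2.39, 3.14, 3.14, 3.14, 3.14, 3.14].

### API

Orientations are given as a unit quaternion [w, x, y, z].
In Python, from bench import * gives the robot as it stands. The module is installed in compiled form; this text tells all that it offers.
- The arm moves only by the tool drive_tool, never from a script. Its argument "series" is a list of rows, each a list of 7 numbers: the shift along the tool's x, y, z as a fraction of full scale, then the turn, a rotation vector about the tool's x, y, z as a fraction of full scale, then the closure, from 0 (fully open) to 1 (shut). In form: [[tx, ty, tz, ax, ay, az, jaw], ...]. A call has exactly 10 rows; each row is the pose to reach, as a shift and turn from the pose commanded when the call began, along the tool's axes at that moment, turning the shorter way round; what a row does not reach only later rows make up. Full scale, the value 1, is 1000 mm for a shift and pi rad for a turn. A row lasts 1/10 s, in which the tool goes at most 50 mm and 8.59 degrees, less where a joint would pass 70% of its speed; a pose out of reach is approached as far as the arm can. A call with a number of a shift or a turn outside -1 to 1 is refused whole. A call with a gripper value outside its range is refused whole. The fingers move at their own pace and stop on an object; "squeeze" is the grip in N (left out, the last holds). Time passes only in rows, so rows that repeat a pose let the fingers close, or fill a call up. It gives the time, the measured TCP pose, the force, the opening and the grip force at its end, in the units of the state.
- get_obs(): the state, without advancing time (a new reading comes with each control period).
- capture(name): name is "scene" or "top" or "wrist"; returns a dict with "color" (480x640x3 uint8, red, green, blue), "intrinsics" (3x3 intrinsics, pixels), "rvec" (rotation vector, rad) and "tvec" (3), from world to camera coordinates, as OpenCV has them. Camera axes: x right, y down, z forward; pixel columns grow to the right and rows downward; lengths in mm; the calibration is good to about 2 mm. A picture is of the moment at which its call begins. There is no depth.
- close_job(): hands the job in; it is judged then, once.
The state is a dict: "clock": time; "q": joint angles; "joint_vel": joint speeds; "joint_torque": joint torques, N m; "ee_pos": TCP position; "eef_rot": TCP orientation; "force": force on the tool from outside, world axes, zero at the start; "ft_torque": the same for the moment, N m; "finger_gap": finger opening in mm; "grasp_force": force on a finger pad.
Only numpy, scipy, OpenCV 4.12 (cv2) and the standard library are available. Lean on these libraries where they do the work, as an engineer would, in place of code of your own. Each camera call takes 0.05 s, during which the arm holds its last target. There are 200 camera calls.

## Working session

There is one attempt and no reset: what is moved stays moved. The work goes in short steps, Python scripts to look and compute and a tool call to move; the robot and the scene stay as the last step left them, time stands still between calls to the robot, and variables do not carry over. Pictures are saved under pics/ and viewed, at most 10 in all, crops included, and the job is handed in when it is done.

Besides the shell and the picture viewer there is one more tool, called as name(argument=value, ...), one argument or row to a line, values as JSON. drive_tool: Moves the arm, as the interface text tells. Shift numbers are shares of 1000 mm and turn numbers shares of pi rad, none past 1 either way. Its arguments: {"type":"object","properties":{"series":{"type":"array","items":{"type":"array","items":{"type":"number","minimum":-1,"maximum":1}}},"squeeze":{"type":"number"}},"required":["series"]}

```bash
mkdir -p pics; cat > h.py <<'E'
from bench import *
import numpy as np, cv2, pickle
def snap(n,f):
    c=capture(n); cv2.imwrite(f'pics/{f}.png',c['color'][:,:,::-1]); pickle.dump(c,open(f'pics/{f}.pkl','wb')); return c
def load(f): return pickle.load(open(f'pics/{f}.pkl','rb'))
def cam(c):
    R=cv2.Rodrigues(np.array(c['rvec'],float))[0]; t=np.array(c['tvec'],float).ravel(); return np.array(c['intrinsics']),R,t
def ray(c,u,v,z):
    K,R,t=cam(c); d=R.T@np.linalg.solve(K,[u,v,1]); o=-R.T@t; return o+d*(z-o[2])/d[2]
def proj(c,P):
    K,R,t=cam(c); return cv2.projectPoints(np.array(P,float).reshape(-1,3),cv2.Rodrigues(R)[0],t,K,None)[0].reshape(-1,2)
E
python3 - <<'E'
from h import *
for n in('scene','top'):
    c=snap(n,n+'0'); K,R,t=cam(c); print(n,K[0,0],-R.T@t,R[2])
o=get_obs(); print(o['clock'],o['ee_pos'],o['eef_rot'],o['force'],o['finger_gap'])
E
```

```text
scene 478.58223530634734 [1241.03341015 -473.35561328 1141.66441503] [-0.56995413  0.37471628 -0.73125918]
top 565.0876128423064 [ 139.4080855     3.41515813 1793.4258152 ] [ 0.20458508  0.00560927 -0.97883271]
0.1 [274.31613632 616.20242884 249.12072547] [-1.00425870e-04  2.07854108e-01  9.78159492e-01 -8.16784129e-04] [-0.02662806  0.35992355 -0.7250081 ] 85.62853383412751
```

View pics/scene0.png

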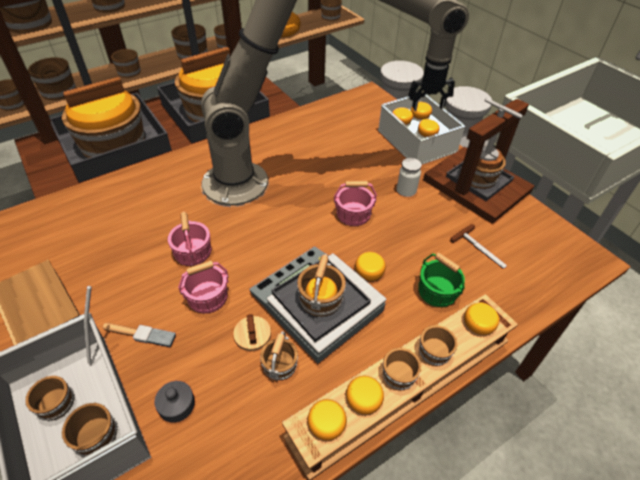

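View pics/top0.png

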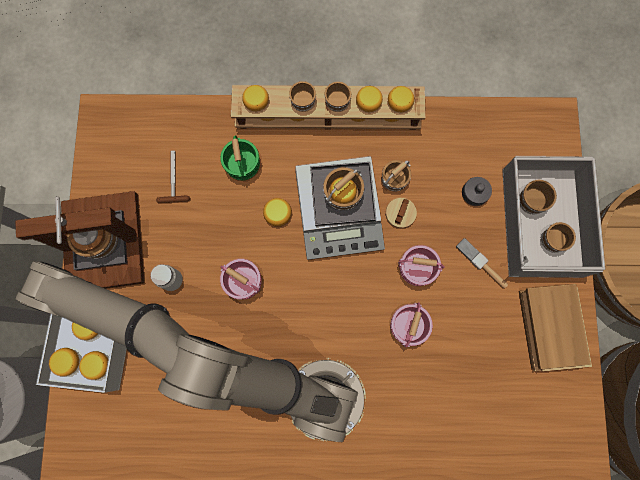

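Candidates in the top view are: the oak mould on the scale (345,188), the small mould (397,176), pink moulds (241,279), (419,266) and (411,325), and a green one (240,158). The description picks (345,188), standing in the dark pan on the scale. I'll check it in a close crop.

```bash
python3 - <<'E'
from h import *
a=cv2.imread('pics/top0.png')[150:265,290:420]; cv2.imwrite('pics/ctop.png',cv2.resize(a,None,fx=5,fy=5,interpolation=cv2.INTER_CUBIC))
b=cv2.imread('pics/scene0.png')[240:360,245:390]; cv2.imwrite('pics/cscene.png',cv2.resize(b,None,fx=5,fy=5,interpolation=cv2.INTER_CUBIC))
E
```

```text
(no output)
```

View pics/ctop.png

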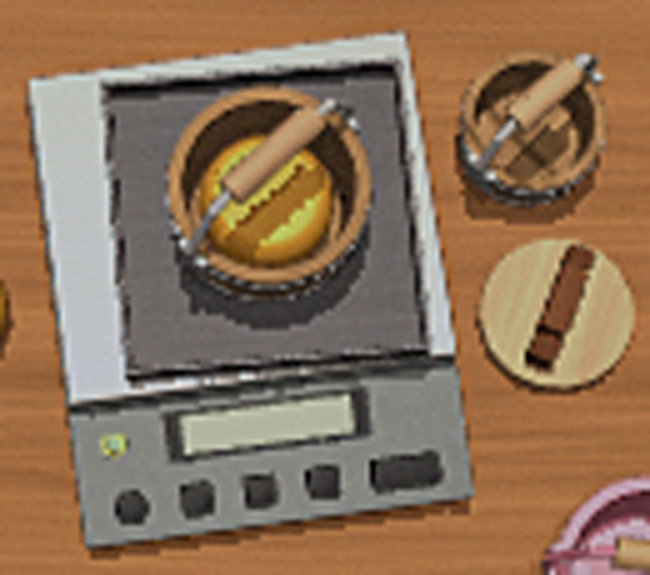

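View pics/cscene.png

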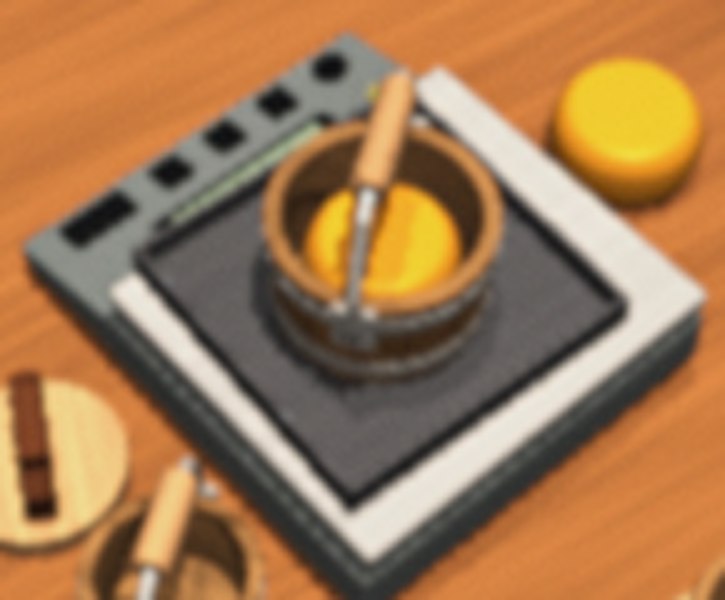

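The crops confirm the choice: an oak mould with yellow cheese in the dark pan. Wake key is at crop (131,505), tare key at (406,470), and the grip runs (230,190)-(322,112). Now I'll triangulate these.

```bash
cat >> h.py <<'E'
def tri(cs,ps):
    A=[];b=[]
    for c,p in zip(cs,ps):
        K,R,t=cam(c); d=R.T@np.linalg.solve(K,[*p,1]); d/=np.linalg.norm(d); M=np.eye(3)-np.outer(d,d); A.append(M); b.append(M@(-R.T@t))
    A=np.vstack(A); b=np.hstack(b); x=np.linalg.lstsq(A,b,rcond=None)[0]; return x, np.linalg.norm(A@x-b)
E
python3 - <<'E'
from h import *
T,S=load('top0'),load('scene0')
np.set_printoptions(precision=1,suppress=True)
t=lambda u,v:(u/5+290-.4,v/5+150-.4); s=lambda u,v:(u/5+245-.4,v/5+240-.4)
for n,a,b,z in [('wake',(131,503),(330,66),42),('a',(197,496),(277,101),42),('b',(260,489),(224,135),42),('c',(322,480),(171,171),42),('tare',(406,470),(98,217),42),
 ('gripmid',(276,151),(386,130),211),('rim',(270,185),(383,215),151),('platFL',(72,402),(437,70),72),('platFR',(452,357),(112,290),72),('platBR',(405,35),(370,562),72),('platBL',(32,80),(706,297),72),
 ('panBL',(103,83),(622,305),98),('panBR',(392,67),(350,503),98),('panFR',(428,350),(140,258),98),('panFL',(128,377),(410,95),98)]:
    x,r=tri((T,S),(t(*a),s(*b))); print(n,x,round(r,1),'z:',ray(T,*t(*a),z),ray(S,*s(*b),z))
for a,b in (((232,188),(322,112)),):
    p,q=ray(T,*t(*a),211),ray(T,*t(*b),211); print('grip top',p,q,np.degrees(np.arctan2(*(q-p)[[1,0]])),np.linalg.norm(p-q))
p,q=ray(S,*s(402,82),211),ray(S,*s(371,178),211); print('grip sc',p,q,np.degrees(np.arctan2(*(q-p)[[1,0]])),np.linalg.norm(p-q))
E
```

```text
wake [451.4  36.2  38.5] 1.2 z: [451.2  36.9  42. ] [453.6  33.8  42. ]
a [456.5  -5.1  37.5] 0.7 z: [456.   -4.6  42. ] [459.6  -7.5  42. ]
b [461.4 -44.9  37. ] 0.8 z: [460.7 -44.2  42. ] [464.7 -47.4  42. ]
c [467.5 -84.3  36.5] 1.1 z: [466.8 -83.3  42. ] [471.1 -87.   42. ]
tare [ 474.3 -137.    37.5] 0.5 z: [ 473.6 -136.3   42. ] [ 477.3 -138.6   42. ]
gripmid [628.8 -47.4 217.6] 1.7 z: [630.3 -48.7 211. ] [624.9 -43.2 211. ]
rim [628.7 -46.8 147.5] 0.6 z: [627.5 -47.  151. ] [631.  -47.8 151. ]
platFL [509.8  73.3  69.1] 1.0 z: [509.5  73.8  72. ] [511.5  71.1  72. ]
platFR [ 541.4 -163.7   66.2] 0.3 z: [ 540.  -163.3   72. ] [ 545.2 -165.2   72. ]
platBR [ 753.8 -135.9   65.9] 0.7 z: [ 751.4 -135.8   72. ] [ 756.8 -137.4   72. ]
platBL [721.  103.4  69.2] 1.1 z: [719.6 102.5  72. ] [722.6 102.6  72. ]
panBL [711.3  54.9  88.4] 2.9 z: [709.2  56.4  98. ] [715.3  48.2  98. ]
panBR [ 727.2 -128.2   77.8] 2.1 z: [ 720.9 -125.4   98. ] [ 736.4 -136.1   98. ]
panFR [ 542.1 -146.4   83.4] 1.4 z: [ 538.2 -146.    98. ] [ 552.1 -150.    98. ]
panFL [524.5  40.6  81.6] 2.8 z: [519.9  38.6  98. ] [536.3  34.5  98. ]
grip top [607.7 -23.1 211. ] [654.3 -75.6 211. ] -48.41233429823791 70.20646463608253
grip sc [603.3 -19.1 211. ] [646.  -66.1 211. ] -47.71070951683187 63.52460165071735
```

drive_tool(
  series=[
    [-0.013,-0.015,0,0,0,0.016,0],
    [-0.039,-0.046,0,0,0,0.046,0.3],
    [-0.072,-0.084,0,0,0,0.085,0.6],
    [-0.105,-0.122,0,0,0,0.124,1],
    [-0.137,-0.16,0,0,0,0.162,1],
    [-0.17,-0.198,0,0,0,0.201,1],
    [-0.203,-0.236,0,0,0,0.24,1],
    [-0.235,-0.274,0,0,0,0.279,1],
    [-0.261,-0.304,0,0,0,0.309,1],
    [-0.274,-0.319,0,0,0,0.325,1],
  ],
  squeeze=30,
)

```text
clock: 1.1
ee_pos: [395.6, 209.9, 249.9]
eef_rot: [0.0, 0.662, 0.749, -0.0]
force: [-0.2, 0.5, 0.7]
finger_gap: 0.1
grasp_force: 0.0
```

```bash
cat >> h.py <<'E'
def to(P,deg=None):
    from scipy.spatial.transform import Rotation as Ro
    o=get_obs(); q=o['eef_rot']; R=Ro.from_quat([q[1],q[2],q[3],q[0]]); np.set_printoptions(precision=4,suppress=True)
    print('t',round(o['clock'],2),'pos',o['ee_pos'],'force',o['force'],'gap',o['finger_gap'],'gf',o['grasp_force'],'yang',np.degrees(np.arctan2(*R.as_matrix()[[1,0],1])),'zt',R.as_matrix()[:,2])
    print('shift',R.inv().apply(np.array(P)-o['ee_pos'])/1000)
E
python3 -c "
from h import *
to([449,35,150])"
```

```text
t 1.1 pos [395.5793 209.9103 249.851 ] force [-0.156   0.5259  0.6792] gap 0.1324541824028611 gf 0.0 yang 7.063369663910115 zt [-0.0005 -0.0006 -1.    ]
shift [-0.1801  0.0316  0.0999]
```

drive_tool(
  series=[
    [-0.018,0.003,0,0,0,0,1],
    [-0.054,0.009,0,0,0,0,1],
    [-0.095,0.017,0,0,0,0,1],
    [-0.135,0.024,0.01,0,0,0,1],
    [-0.165,0.029,0.035,0,0,0,1],
    [-0.18,0.032,0.065,0,0,0,1],
    [-0.18,0.032,0.09,0,0,0,1],
    [-0.18,0.032,0.1,0,0,0,1],
    [-0.18,0.032,0.1,0,0,0,1],
    [-0.18,0.032,0.1,0,0,0,1],
  ],
)

```text
clock: 2.1
ee_pos: [450.8, 40.3, 150.6]
eef_rot: [0.0, 0.659, 0.752, 0.0]
force: [0.1, 0.3, -0.7]
finger_gap: -0.1
grasp_force: 0.0
```

```bash
python3 -c "
from h import *
c=snap('wrist','w1'); to([449,35,70])
K,R,t=cam(c); print(-R.T@t, R[2]); S=['wake',[452,35.5,40],'tare',[474.5,-137,40],'grip',[628.5,-47,211],'a',[457,-6,40],'tip',[449,35,40]]
for n,p in zip(S[::2],S[1::2]): print(n,proj(c,p))
"
```

```text
t 2.15 pos [451.0878  40.308  150.9543] force [ 0.1502 -0.9686 -0.3944] gap 0.18962672444739115 gf 0.0 yang 7.572557165424845 zt [ 0.0015  0.0008 -1.    ]
shift [-0.005  -0.0029  0.0809]
[442.085  109.3101 274.2078] [ 0.0372 -0.2691 -0.9624]
wake [[321.0937 250.12  ]]
tare [[320.4882 480.3296]]
grip [[928.6232 812.5897]]
a [[320.28   313.1603]]
tip [[316.0636 250.2788]]
```

View pics/w1.png

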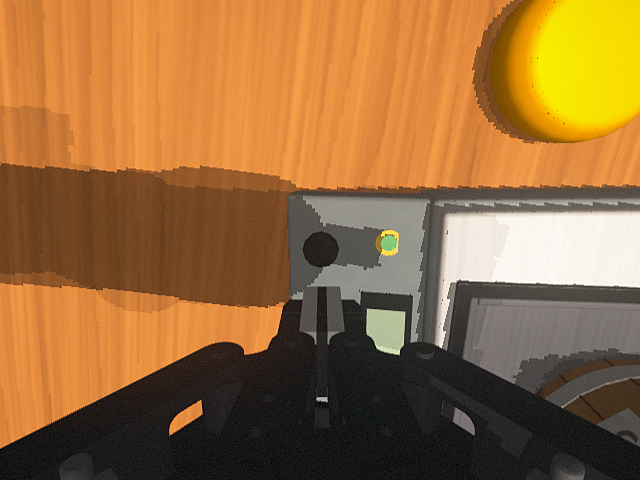

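The wake key appears at (321,249), where the estimate puts it (321,250). The spare cheese is at the top right, well clear. I'll descend over the wake key.

drive_tool(
  series=[
    [-0.004,0,0.01,0,0,0,1],
    [-0.004,0,0.03,0,0,0,1],
    [-0.004,0,0.05,0,0,0,1],
    [-0.004,0,0.065,0,0,0,1],
    [-0.004,0,0.075,0,0,0,1],
    [-0.004,0,0.08,0,0,0,1],
    [-0.004,0,0.082,0,0,0,1],
    [-0.004,0,0.082,0,0,0,1],
    [-0.004,0,0.082,0,0,0,1],
    [-0.004,0,0.082,0,0,0,1],
  ],
)

```text
clock: 3.15
ee_pos: [451.2, 35.7, 68.5]
eef_rot: [0.0, 0.659, 0.752, 0.0]
force: [0.2, 0.0, 0.5]
finger_gap: -0.3
grasp_force: 0.0
```

drive_tool(
  series=[
    [0,-0.002,0.003,0,0,0,1],
    [0,-0.002,0.005,0,0,0,1],
    [0,-0.002,0.007,0,0,0,1],
    [0,-0.002,0.008,0,0,0,1],
    [0,-0.002,0.009,0,0,0,1],
    [0,-0.002,0.01,0,0,0,1],
    [0,-0.002,0.011,0,0,0,1],
    [0,-0.002,0.012,0,0,0,1],
    [0,-0.002,0.012,0,0,0,1],
    [0,-0.002,0.012,0,0,0,1],
  ],
)

```text
clock: 4.15
ee_pos: [449.4, 35.4, 56.2]
eef_rot: [0.0, 0.659, 0.752, 0.0]
force: [0.6, 0.9, 3.7]
finger_gap: -0.1
grasp_force: 2.0
```

drive_tool(
  series=[
    [0,0,0.001,0,0,0,1],
    [0,0,0.002,0,0,0,1],
    [0,0,0.003,0,0,0,1],
    [0,0,0.003,0,0,0,1],
    [0,0,0.003,0,0,0,1],
    [0,0,0.003,0,0,0,1],
    [0,0,0.003,0,0,0,1],
    [0,0,0.003,0,0,0,1],
    [0,0,0.003,0,0,0,1],
    [0,0,0.003,0,0,0,1],
  ],
)

```text
clock: 5.15
ee_pos: [449.9, 35.4, 54.5]
eef_rot: [0.0, 0.66, 0.752, 0.001]
force: [-4.0, -0.0, 26.8]
finger_gap: -0.2
grasp_force: 13.6
```

The wake key bottomed out (27 N). Next I let it up and shift to a hover over the tare key.

drive_tool(
  series=[
    [0,0,-0.01,0,0,0,1],
    [0,0,-0.03,0,0,0,1],
    [-0.015,0,-0.04,0,0,0,1],
    [-0.045,0,-0.04,0,0,0,1],
    [-0.08,0,-0.04,0,0,0,1],
    [-0.115,-0.001,-0.04,0,0,0,1],
    [-0.15,-0.001,-0.04,0,0,0,1],
    [-0.17,-0.001,-0.04,0,0,0,1],
    [-0.174,-0.001,-0.04,0,0,0,1],
    [-0.174,-0.001,-0.04,0,0,0,1],
  ],
)

```text
clock: 6.15
ee_pos: [469.9, -138.2, 92.6]
eef_rot: [-0.0, 0.66, 0.751, -0.0]
force: [0.2, 0.7, -0.0]
finger_gap: 0.2
grasp_force: 0.0
```

drive_tool(
  series=[
    [0,0,0.003,0,0,0,1],
    [0,0,0.01,0,0,0,1],
    [0,0,0.017,0,0,0,1],
    [0,0,0.022,0,0,0,1],
    [0,0,0.025,0,0,0,1],
    [0,0,0.025,0,0,0,1],
    [0,0,0.025,0,0,0,1],
    [0,0,0.025,0,0,0,1],
    [0,0,0.025,0,0,0,1],
    [0,0,0.025,0,0,0,1],
  ],
)

```text
clock: 7.15
ee_pos: [470.7, -137.3, 68.2]
eef_rot: [0.0, 0.659, 0.752, 0.0]
force: [0.9, -0.2, -0.7]
finger_gap: -0.0
grasp_force: 0.0
```

```bash
python3 -c "
from h import *
c=snap('top','t1'); to([471.5,-137.5,68])
"
```

```text
t 7.2 pos [ 470.6974 -137.3586   68.1449] force [ 0.3159 -0.1112  0.3829] gap 0.09495743706921153 gf 0.0 yang 7.502708500507707 zt [ 0.0004 -0.     -1.    ]
shift [-0.0002  0.0008  0.0001]
```

Positioned over tare; pressing to the same depth as the wake key.

drive_tool(
  series=[
    [0,0.001,0.003,0,0,0,1],
    [0,0.001,0.005,0,0,0,1],
    [0,0.001,0.007,0,0,0,1],
    [0,0.001,0.009,0,0,0,1],
    [0,0.001,0.011,0,0,0,1],
    [0,0.001,0.013,0,0,0,1],
    [0,0.001,0.014,0,0,0,1],
    [0,0.001,0.015,0,0,0,1],
    [0,0.001,0.015,0,0,0,1],
    [0,0.001,0.015,0,0,0,1],
  ],
)

```text
clock: 8.2
ee_pos: [472.5, -137.1, 54.3]
eef_rot: [0.0, 0.659, 0.752, 0.001]
force: [-3.5, 2.5, 20.2]
finger_gap: -0.1
grasp_force: 9.9
```

Tare key bottomed (20 N). Next: up, then a hover above the grip, turned across it.

drive_tool(
  series=[
    [0,0,-0.01,0,0,0,1],
    [0,0,-0.04,0,0,0,1],
    [0,0,-0.08,0,0,0,1],
    [0,0,-0.125,0,0,0,1],
    [0,0,-0.17,0,0,0,1],
    [0,0,-0.21,0,0,-0.02,0.7],
    [0.008,0.02,-0.23,0,0,-0.06,0.4],
    [0.02,0.05,-0.23,0,0,-0.1,0],
    [0.035,0.085,-0.23,0,0,-0.14,0],
    [0.045,0.11,-0.23,0,0,-0.17,0],
  ],
)

```text
clock: 9.2
ee_pos: [576.2, -76.4, 282.9]
eef_rot: [-0.0, 0.435, 0.901, 0.0]
force: [0.5, -0.5, 0.6]
finger_gap: 72.2
grasp_force: 0.0
```

```bash
python3 -c "
from h import *
c=snap('wrist','w2'); to([628.5,-47,283])
S=['grip',[628.5,-47,221],'e1',[605,-21,221],'e2',[652,-73,221]]
for n,p in zip(S[::2],S[1::2]): print(n,proj(c,p))
"
```

```text
t 9.25 pos [579.1968 -73.4505 282.4986] force [4.0944 2.2553 0.3522] gap 78.58465407491188 gf 0.0 yang 38.92257797543029 zt [ 0.0019  0.001  -1.    ]
shift [-0.0104  0.055  -0.0004]
grip [[439.9843 288.2105]]
e1 [[441.1689 218.9562]]
e2 [[438.9074 351.1734]]
```

View pics/w2.png

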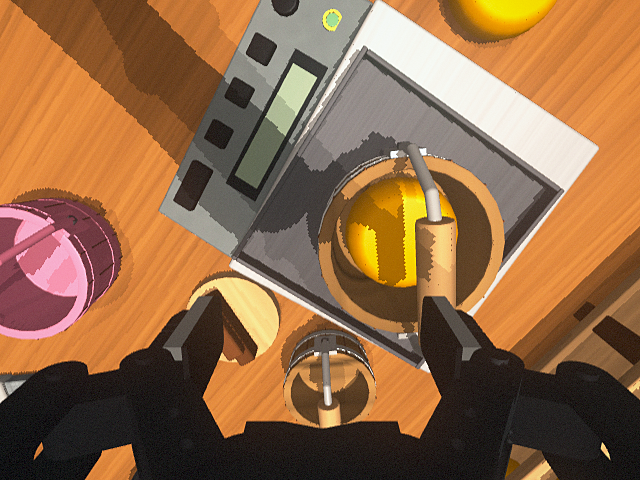

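The wrist view shows the grip's near end at (436,219), against a predicted (441,219). The arm was still moving, so I'll hover directly above and re-measure.

drive_tool(
  series=[
    [-0.001,0.006,0,0,0,-0.002,0],
    [-0.003,0.022,0,0,0,-0.007,0],
    [-0.006,0.041,0,0,0,-0.012,0],
    [-0.008,0.055,0,0,0,-0.016,0],
    [-0.008,0.06,0,0,0,-0.019,0],
    [-0.008,0.06,0,0,0,-0.019,0],
    [-0.008,0.06,0,0,0,-0.019,0],
    [-0.008,0.06,0,0,0,-0.019,0],
    [-0.008,0.06,0,0,0,-0.019,0],
    [-0.008,0.06,0,0,0,-0.019,0],
  ],
)

```text
clock: 10.25
ee_pos: [626.7, -47.8, 283.1]
eef_rot: [0.0, 0.411, 0.912, 0.0]
force: [0.1, 0.1, 0.2]
finger_gap: 85.6
grasp_force: 0.0
```

```bash
python3 -c "
from h import *
c=snap('wrist','w3'); to([628.5,-47,213])
S=['grip',[628.5,-47,221],'e1',[605,-21,221],'e2',[652,-73,221],'tcp',[*get_obs()['ee_pos'][:2],221]]
for n,p in zip(S[::2],S[1::2]): print(n,proj(c,p))
"
```

```text
t 10.3 pos [626.7005 -47.722  283.0913] force [ 0.0004 -0.3973  0.3433] gap 85.28157177531752 gf 0.0 yang 41.499146152273354 zt [ 0.      0.0001 -1.    ]
shift [-0.0007  0.0018  0.0701]
grip [[323.4768 270.9665]]
e1 [[322.7826 199.8585]]
e2 [[324.107  335.5251]]
tcp [[319.7209 269.7077]]
```

View pics/w3.png

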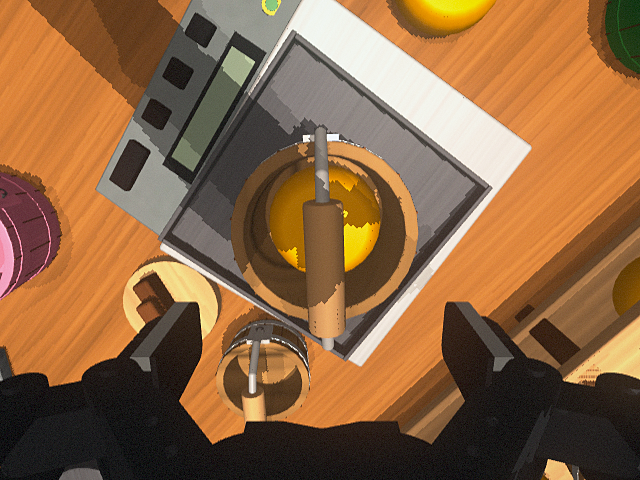

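The grip is centred at (324,270), matching the prediction (323,271). Descending and closing on it.

drive_tool(
  series=[
    [0,0.002,0.005,0,0,0,0],
    [0,0.002,0.018,0,0,0,0],
    [-0.001,0.002,0.036,0,0,0,0],
    [-0.001,0.002,0.054,0,0,0,0],
    [-0.001,0.002,0.066,0,0,0,0],
    [-0.001,0.002,0.072,0,0,0,0],
    [-0.001,0.002,0.073,0,0,0,0],
    [-0.001,0.002,0.073,0,0,0,0.2],
    [-0.001,0.002,0.073,0,0,0,0.4],
    [-0.001,0.002,0.073,0,0,0,0.6],
  ],
  squeeze=60,
)

```text
clock: 11.3
ee_pos: [629.5, -46.9, 210.7]
eef_rot: [0.001, 0.411, 0.912, 0.0]
force: [0.9, -0.3, -1.1]
finger_gap: 44.0
grasp_force: 0.0
```

drive_tool(
  series=[
    [0,0,0,0,0,0,0.7],
    [0,0,0,0,0,0,0.8],
    [0,0,0,0,0,0,0.9],
    [0,0,0,0,0,0,1],
    [0,0,0,0,0,0,1],
    [0,0,0,0,0,0,1],
    [0,0,0,0,0,0,1],
    [0,0,0,0,0,0,1],
    [0,0,0,0,0,0,1],
    [0,0,0,0,0,0,1],
  ],
)

```text
clock: 12.3
ee_pos: [629.0, -46.9, 210.4]
eef_rot: [-0.0, 0.411, 0.912, 0.0]
force: [-3.6, 0.8, 6.6]
finger_gap: 18.3
grasp_force: 58.4
```

The fingers stopped at 18 mm on the 20 mm grip, with 58 N of grip force. Lifting 10 cm gently.

drive_tool(
  series=[
    [0,0,-0.002,0,0,0,1],
    [0,0,-0.006,0,0,0,1],
    [0,0,-0.011,0,0,0,1],
    [0,0,-0.017,0,0,0,1],
    [0,0,-0.024,0,0,0,1],
    [0,0,-0.031,0,0,0,1],
    [0,0,-0.038,0,0,0,1],
    [0,0,-0.044,0,0,0,1],
    [0,0,-0.048,0,0,0,1],
    [0,0,-0.05,0,0,0,1],
  ],
)

```text
clock: 13.3
ee_pos: [629.2, -46.9, 260.6]
eef_rot: [0.0, 0.411, 0.912, 0.0]
force: [0.4, 0.0, -5.7]
finger_gap: 18.2
grasp_force: 58.5
```

drive_tool(
  series=[
    [0,0,-0.002,0,0,0,1],
    [0,0,-0.006,0,0,0,1],
    [0,0,-0.013,0,0,0,1],
    [0,0,-0.022,0,0,0,1],
    [0,0,-0.031,0,0,0,1],
    [0,0,-0.04,0,0,0,1],
    [0,0,-0.046,0,0,0,1],
    [0,0,-0.05,0,0,0,1],
    [0,0,-0.052,0,0,0,1],
    [0,0,-0.052,0,0,0,1],
  ],
)

```text
clock: 14.3
ee_pos: [629.1, -46.9, 312.1]
eef_rot: [0.0, 0.411, 0.912, 0.0]
force: [-0.4, 0.6, -6.8]
finger_gap: 18.2
grasp_force: 58.5
```

drive_tool(
  series=[
    [0,0,0,0,0,0,1],
    [0,0,0,0,0,0,1],
    [0,0,0,0,0,0,1],
    [0,0,0,0,0,0,1],
    [0,0,0,0,0,0,1],
    [0,0,0,0,0,0,1],
    [0,0,0,0,0,0,1],
    [0,0,0,0,0,0,1],
    [0,0,0,0,0,0,1],
    [0,0,0,0,0,0,1],
  ],
)

```text
clock: 15.3
ee_pos: [629.1, -46.9, 312.0]
eef_rot: [0.0, 0.411, 0.912, 0.0]
force: [0.0, 0.0, -5.6]
finger_gap: 17.7
grasp_force: 58.5
```

```bash
python3 - <<'E'
from h import *
c=snap('scene','s2'); to([628.5,-47,311])
b=c['color'][180:360,230:400,::-1]; cv2.imwrite('pics/c2.png',cv2.resize(b,None,fx=3.3,fy=3.3,interpolation=cv2.INTER_CUBIC))
E
```

```text
t 15.35 pos [629.0647 -46.9191 311.989 ] force [ 0.1837  0.5625 -6.4269] gap 18.448491758294136 gf 58.535170555114746 yang 41.522602203253776 zt [-0.  0. -1.]
shift [ 0.0003 -0.0005  0.001 ]
```

View pics/c2.png

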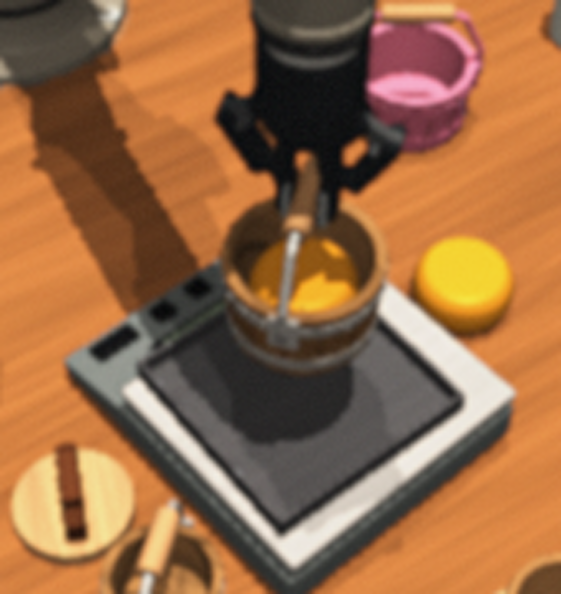

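The mould, at crop (303,285), hangs level about 10 cm above the pan with the cheese inside. The pan is empty and in place, and the load reads about 6 N. Everything is at rest, so I'm handing the job in.

```bash
python3 -c "
from bench import *
print(close_job())"
```

```text
the job is handed in; nothing more can be done
None
```

I pressed the wake key and then the tare key right down, lifted the mould with its cheese about 10 cm above the middle of the pan, and handed the job in with it held there level and steady; the hand-in returned no verdict.

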